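# Set the stop leg of the carton stitcher

## Task

Take the yellow bar out of the green crate and lay it in the two forks on the end of the stitcher's sliding stop leg. Then draw the leg out, against its return spring, until its white pointer stands at the red mark, and only there close the orange cam lever fully against the leg's grip tab while the leg stays at the mark. Finish still gripping tab and lever together so that the leg is held at the mark; leave the other stock in the crate and do not disturb the thread cone or the oil can.

Things in the scene. Friction and masses are not known exactly. Their poses are not given: they have to be found in the camera images.
- unit: Stop-leg unit, fixed to the bench: grey base plate 500 x 200 x 12 mm with a yellow sleeve (46 x 46 mm) at its rear. Origin on the bench, on the leg's centre line. Its +x is the way the leg draws out, +y left of that, z up. An aluminium scale rail (22 mm wide, top 32 mm above the bench) runs along x at y = -87 mm.
- leg: Steel leg sliding along the unit's +x by 0 (fully in, its start) to 115 mm; it has no other freedom. A spring pulls it in with about 4.5 N (in) to 7 N (out). Fully in, origin and axes are the unit's. Its flat head is 70 mm wide, x = -75 to +115 mm in the leg's frame, top 52 mm above the bench.
- pull_plate (a point): Middle of the rear (-x) face of the green plate standing across the leg: x = 18, y = 0, z = 84 mm in the leg's frame. Plate 8 mm thick, y -55 to +55, z 53 to 115 mm. An open gripper straddling tab and lever behind it draws the leg out, and holds it, by pressing its fingers against this face towards +x.
- grip_tab (a point): Middle of the +y face of the dark steel upright tab fixed on the leg, 10 mm thick: leg frame x = -18 to +18, y = 0 to +10, z = 52 to 115 mm. One finger bears on this face. (The rules call the tab leg_c0.)
- cam_lever: Orange cam lever on the leg. Origin on its upright pivot (leg frame x = -55, y = -5, z = 53 mm); its x runs along the lever. Its x parallel to the leg's: closed; turned 0.33 rad to the leg's -y: wide open (it starts 0.27 or more open). Friction holds it; about 3 N at the paddle moves it.
- lever_tip (a point): End of the lever's upright paddle, 67 mm from the pivot, 93 mm above the bench. Paddle: last 30 mm of the lever, 10 mm thick, z = 55 to 113 mm. Closed it lies against the tab, at y = -10 to 0 in the leg's frame (tab and paddle together 20 mm thick); wide open its outer corner is at y = -32 mm. The finger on the -y side closes it.
- leg_grip (a point): Middle of the grip, between tab and closed paddle (x = 0, y = 0 in the leg's frame), 95 mm above the bench; fingers close along the unit's y. Centred here, a gripper must be open at least 66 mm to straddle tab and open lever; 60 mm to either side is free down to the head's top, 52 mm above the bench.
- saddle (a point): On the leg, 95 mm ahead of leg_grip along x: the middle of the two dark forks, 75 mm above the bench, level with their floors. Leg's axes. Forks at y = -34 and +34 mm, each 12 mm thick, 56 mm free between them for fingers; slots 25 mm wide (x), lips flared, up to 100 mm above the bench. The bar lies in them along y.
- leg_pointer (a point): Tip of the white pointer that sticks out of the leg on its -y side; 75 mm from the centre line, 38 mm above the bench, x = 0 in the leg's frame.
- mark: Red length mark, a fixed clip 10 mm wide (x), 24 mm long, 14 mm high on the scale rail, 50 to 90 mm ahead of where the pointer starts. Origin in the middle of its underside, axes the unit's. The pointer is at the mark when pointer tip and clip middle have the same x along the unit.
- crate: Green open crate, fixed, 270 x 230 x 50 mm outside, walls and floor about 6 mm. Origin under its middle, on the bench.
- stop_bar: The yellow square bar, 110 x 20 x 20 mm, 0.08 to 0.17 kg, the part to take. Origin: middle of its underside; x along its length, y across, z up. It lies flat on the crate's floor with at least 25 mm free beside its middle.
- steel_bar: Bare steel bar, 110 x 20 x 20 mm, in the crate; stays there. Origin: middle of its underside.
- black_bar: Black plastic bar, 90 x 20 x 20 mm, in the crate; stays there. Origin: middle of its underside.
- nut_a: Brass ring nut, 28 mm wide, 12 mm high, in the crate; stays there. Origin under its middle.
- nut_b: Dark ring nut, 28 mm wide, 12 mm high, in the crate; stays there. Origin under its middle.
- thread_cone: White cone of thread, 72 mm wide at the foot, 145 mm tall, standing on the bench. Origin under its middle.
- oil_can: Blue can, 60 mm wide, 120 mm tall, standing on the bench. Origin under its middle.
Things that resemble listed ones, but are neither listed nor needed, are in the scene too. Leave any purple or turquoise look-alike of the nut_a alone.

How it is judged:
By the outcome, as a careful person would: the job done as asked, in the order asked, and still so for the second after the job is handed in, while the arm keeps its last pose, push and grip.
It also fails if it takes over 51 s, if anything falls off the work surface, if the arm or the gripper's body presses on something with over 40 N, if the wrist force passes 120 N, or if a joint passes its speed limit or range.

## Robot

A 7-joint arm with a two-finger parallel gripper is mounted at the origin on the work surface. World frame = base frame: x ahead of the robot, y to its left, z up, the work surface at z = 0. Lengths are in m, angles in rad, forces in N, time in s.
With the tool pointing down it reaches from about 0.425 to 0.875 m from the base axis. Payload 4.7 kg.
Tool frame: the origin (TCP) lies midway between the tips of the shut fingers; the grasp point (between the pads) lies 19 mm behind it; y points along the fingers, z is the direction in which the jaws open and shut, and the axes are right-handed (so a half turn about y gives the same grasp; the last joint's range is limited). The gripper opens to 87 mm and grips with 3 to 60 N. Pads are 19 mm wide; open, the fingers measure 117 mm over their backs; the gripper's body (75 mm by 190 mm) begins 51 mm behind the grasp point.
Start: joints at [-1.146, 0.321, -0.07, 1.45, 0.023, 1.371, -0.057], TCP at [0.26, 0.596, 0.223] pointing down, gripper open.
Joint ranges: [-2.86, 2.86], [-0.3, 2.09], [-1.38, 1.24], [0.06, 2.45], [-1.56, 4.7], [0.09, 2.05], [-2.69, 2.69]. Speed limits (rad/s): [2.57, 2.57, 3.14, 3.14, 3.14, 3.14, 3.14].

## Interface

Orientations are given as a rotation vector (axis times angle).
In Python, from bench import ctrl gives the robot as it stands.
- The arm moves only by the tool play_rows, never from a script. Its arguments are lists of equal length, an entry for each row: "translation": the shift along the tool's x, y, z in mm, a list of three; "turn": the turn, a rotation vector about the tool's x, y, z in rad, a list of three; "fingers": the opening, from -1 (shut) to 1 (fully open), so that 0 is half open. In form: {"translation": [[dx, dy, dz], ...], "turn": [[wx, wy, wz], ...], "fingers": [fingers, ...]}. A call has exactly 10 rows; each row shifts and turns the commanded pose from where the row before left it, along the tool's axes as they then stand; what a row does not reach is not made up. A row lasts 1/12 s, in which the tool goes at most 41.7 mm and 7.16 degrees, less where a joint would pass 70% of its speed; a pose out of reach is approached as far as the arm can. A call with a gripper value outside its range is refused whole. The fingers move at their own pace and stop on an object; "grip_force" is the grip in N (left out, the last holds). Time passes only in rows, so rows that do not move let the fingers close, or fill a call up. It gives the time, the measured TCP pose, the force and the opening at its end, in the units of the state.
- ctrl.get_state(): the state, without advancing time (a new reading comes with each control period).
- ctrl.get_image(name): name is "scene" or "top" or "wrist"; returns the picture (400x640x3 uint8, blue, green, red); there is no depth.
- ctrl.camera_info(name): a dict with "camera_matrix" (3x3 intrinsics, pixels), "R" (3x3) and "t" (3): a world point X has camera coordinates R X + t. Camera axes: x right, y down, z forward; pixel columns grow to the right and rows downward; lengths in m; the calibration is good to about 2 mm. A picture is of the moment at which its call begins: read the wrist's pose just before it. camera_info takes no time and is no camera call; for the wrist camera it gives the pose at the moment of the call.
- ctrl.close_job(): hands the job in, once; it reports no verdict.
The state is a dict: "time": time; "joint_positions": joint angles; "qd": joint speeds; "joint_torque": joint torques, N m; "position": TCP position; "tool_rot": TCP orientation; "ft_force": force on the tool from outside, world axes, zero at the start; "torque": the same for the moment, N m; "grip_width": opening from 0.0 (shut) to 1.0 (fully open).
Only numpy, scipy, OpenCV 4.12 (cv2) and the standard library are available. Lean on these libraries where they do the work, as an engineer would, in place of code of your own. Each camera call takes 0.05 s, during which the arm holds its last target.

## Working session

There is one attempt and no reset: what is moved stays moved. The work goes in short steps, Python scripts to look and compute and a tool call to move; the robot and the scene stay as the last step left them, time stands still between calls to the robot, and variables do not carry over. Pictures are saved under pics/ and viewed, and the job is handed in when it is done.

Besides the shell and the picture viewer there is one more tool, called as name(argument=value, ...), one argument or row to a line, values as JSON. play_rows: Moves the arm, as the interface text tells. Its arguments: {"type":"object","properties":{"translation":{"type":"array"},"turn":{"type":"array"},"fingers":{"type":"array"},"grip_force":{"type":"number"}},"required":["translation","turn","fingers"]}

```bash
ls; mkdir -p pics
python3 - <<'E'
from bench import ctrl
import cv2
s=ctrl.get_state()
for k,v in s.items(): print(k,v)
for n in ["scene","top","wrist"]:
    i=ctrl.camera_info(n); print(n,i)
    cv2.imwrite(f"pics/{n}0.png",ctrl.get_image(n))
E
```

```text
pics
time 0.0
joint_positions [-1.1458928   0.32180812 -0.07010988  1.45167329  0.02261336  1.37077579
 -0.05690115]
qd [ 0.00010752  0.00042282  0.00192393 -0.00297849 -0.00034562  0.0013144
  0.0006873 ]
joint_torque [ 7.61407173e-04 -4.91290677e+01 -4.03166050e-01 -3.12531424e+01
 -6.36495254e-02  4.37367812e-02  1.98516468e-04]
position [0.25939253 0.59540416 0.22147222]
tool_rot [-1.54853891  0.32249465 -0.32204928]
ft_force [-0.00282081 -0.03068285  0.03367808]
torque [ 0.02215474  0.00730189 -0.02342785]
grip_width 1.0011237053474853
scene {'camera_matrix': array([[443.06077797,   0.        , 322.3246903 ],
       [  0.        , 443.06077797, 203.36533685],
       [  0.        ,   0.        ,   1.        ]]), 'R': array([[-0.79998232,  0.59987723,  0.01325083],
       [ 0.41584045,  0.57020492, -0.7084794 ],
       [-0.43255635, -0.56126077, -0.70560708]]), 't': array([ 0.3813013 , -0.24903856,  1.32908549])}
top {'camera_matrix': array([[436.56159601,   0.        , 324.22116998],
       [  0.        , 436.56159601, 198.96177821],
       [  0.        ,   0.        ,   1.        ]]), 'R': array([[-0.00653623, -0.99997224, -0.00357832],
       [-0.99937103,  0.00665695, -0.03483141],
       [ 0.03485426,  0.0033484 , -0.9993868 ]]), 't': array([0.10366513, 0.57963569, 1.04264314])}
wrist {'camera_matrix': array([[313.71321232,   0.        , 318.56705663],
       [  0.        , 313.71321232, 196.56655757],
       [  0.        ,   0.        ,   1.        ]]), 'R': array([[ 0.39926848,  0.91683174, -0.0020623 ],
       [ 0.87752688, -0.38149821,  0.29052656],
       [ 0.26557721, -0.11780782, -0.95686471]]), 't': array([-0.64841403, -0.03612379,  0.39301292])}
```

View pics/scene0.png

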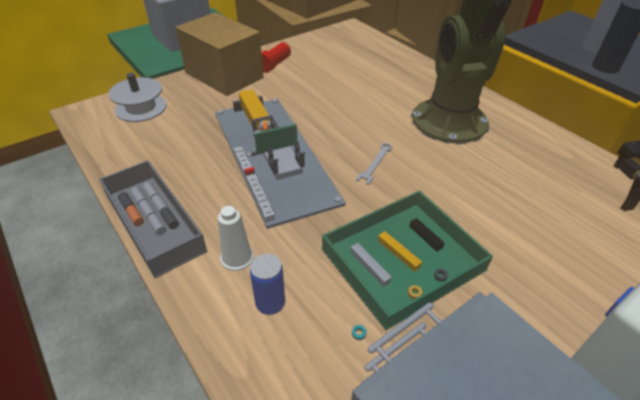

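View pics/top0.png

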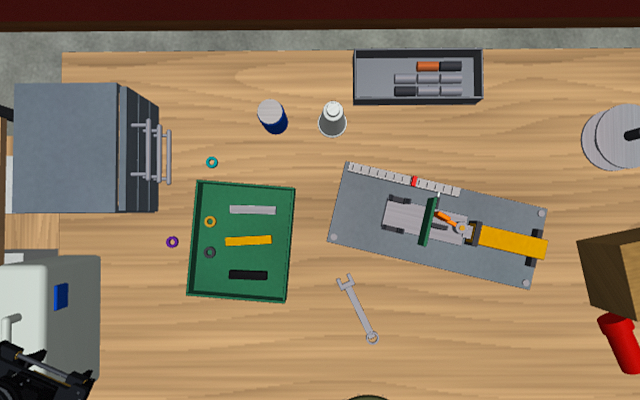

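View pics/wrist0.png

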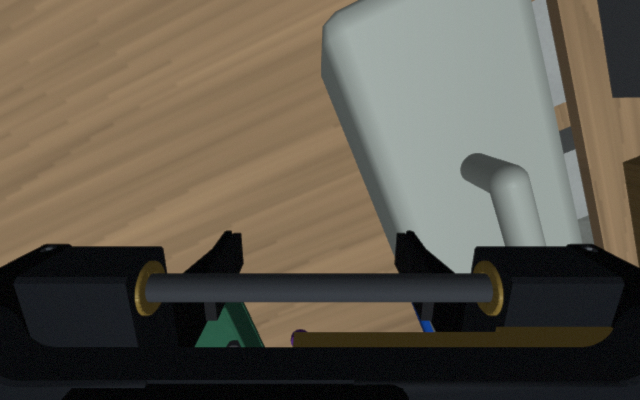

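The top view shows the candidate yellow bar at about (248,240) in the crate. The steel bar is at (252,210) and the black bar at (248,274). The sleeve at (512,243) is yellow too, but it belongs to the unit. I'll enlarge both areas.

Run:
```python
import cv2
t=cv2.imread("pics/top0.png"); s=cv2.imread("pics/scene0.png")
cv2.imwrite("pics/c_unit.png",cv2.resize(t[150:300,320:560],None,fx=3.3,fy=3.3,interpolation=cv2.INTER_CUBIC))
cv2.imwrite("pics/c_crate.png",cv2.resize(t[170:310,180:310],None,fx=4,fy=4,interpolation=cv2.INTER_CUBIC))
cv2.imwrite("pics/c_scene.png",cv2.resize(s[80:230,200:360],None,fx=4,fy=4,interpolation=cv2.INTER_CUBIC))
```

```text
(no output)
```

View pics/c_unit.png

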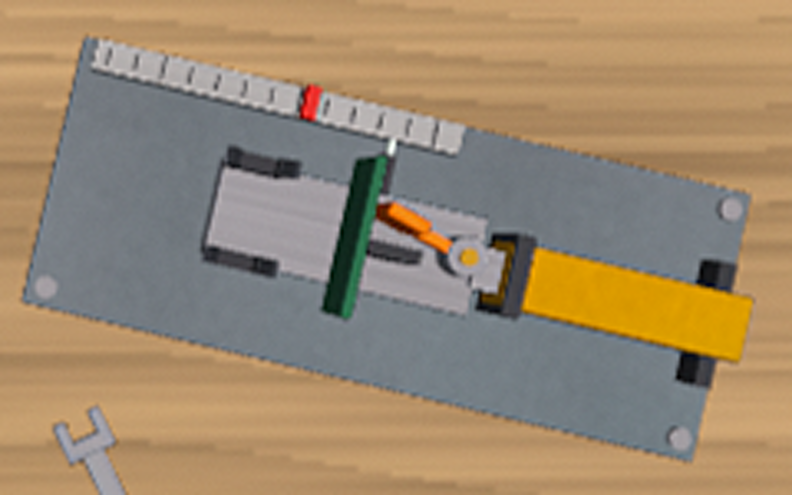

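View pics/c_crate.png

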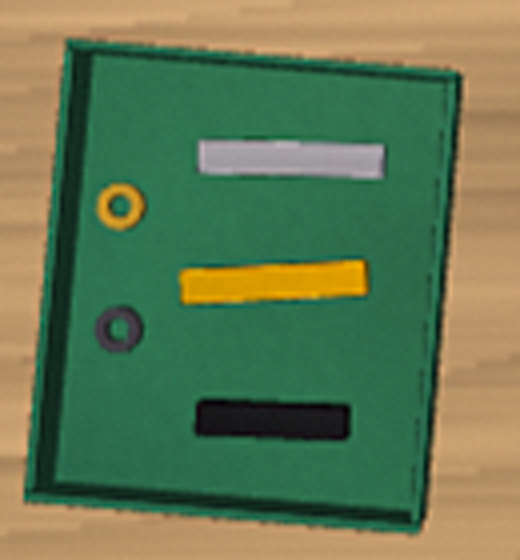

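View pics/c_scene.png

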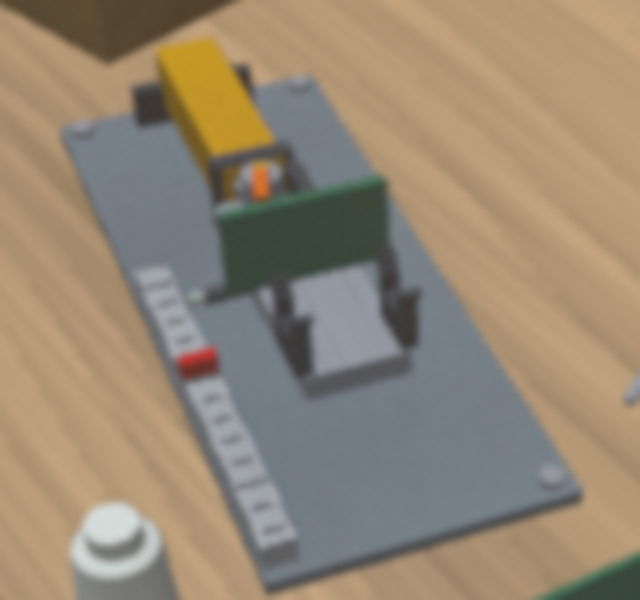

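```bash
cat > h.py <<'E'
import cv2, numpy as np
from bench import ctrl
from scipy.spatial.transform import Rotation as Ro
def ray(px,z,cam="top",info=None):
    i=info or ctrl.camera_info(cam); R=i["R"];t=i["t"];K=i["camera_matrix"]
    C=-R.T@t; d=(R.T@np.linalg.inv(K)@np.c_[np.atleast_2d(px),np.ones(len(np.atleast_2d(px)))].T).T
    s=(z-C[2])/d[:,2]; return C+d*s[:,None]
def proj(X,cam="top",info=None):
    i=info or ctrl.camera_info(cam)
    c=np.atleast_2d(X)@i["R"].T+i["t"]; p=c@i["camera_matrix"].T; return p[:,:2]/p[:,2:]
def mask(im,lo,hi,roi):
    h=cv2.cvtColor(im,cv2.COLOR_BGR2HSV); m=cv2.inRange(h,np.array(lo),np.array(hi))
    z=np.zeros_like(m); x0,y0,x1,y1=roi; z[y0:y1,x0:x1]=m[y0:y1,x0:x1]; return z
def big(m):
    c,_=cv2.findContours(m,cv2.RETR_EXTERNAL,cv2.CHAIN_APPROX_NONE); return max(c,key=cv2.contourArea)
def rect(m): return cv2.minAreaRect(big(m))
E
python3 - <<'E'
from h import *
t=cv2.imread("pics/top0.png")
hsv=cv2.cvtColor(t,cv2.COLOR_BGR2HSV)
for p in [(350,220),(500,270),(290,150),(430,222),(248,240),(440,214),(413,181),(439,194),(512,243)]: print(p,hsv[p[1],p[0]])
def wrect(m,z):
    c=big(m)[:,0,:].astype(float); w=ray(c,z)[:,:2].astype(np.float32)
    return cv2.minAreaRect(w), len(c)
wood=mask(t,(5,60,0),(22,255,255),(320,150,560,300))
# plate: grey hue ~100 low sat OR anything not wood
m=cv2.bitwise_not(wood); z=np.zeros_like(m); z[155:295,322:556]=m[155:295,322:556]
m=cv2.morphologyEx(z,cv2.MORPH_OPEN,np.ones((5,5),np.uint8))
print("plate",wrect(m,.012))
print("bar",wrect(mask(t,(18,150,100),(30,255,255),(222,230,275,252)),.026))
print("steel",wrect(mask(t,(0,0,120),(179,60,255),(225,200,280,220)),.026))
print("mark",wrect(mask(t,(0,150,80),(8,255,255),(405,170,425,195)),.046))
print("green",wrect(mask(t,(60,60,20),(90,255,255),(400,180,450,260)),.115))
c=big(mask(t,(60,60,20),(90,255,255),(180,170,310,310)));r=wrect(mask(t,(60,60,20),(90,255,255),(180,170,310,310)),.05);print("crate",r)
E
```

```text
(350, 220) [104  22 129]
(500, 270) [102  34 129]
(290, 150) [ 16 109 196]
(430, 222) [ 73 159 114]
(248, 240) [ 21 255 217]
(440, 214) [ 15 236 243]
(413, 181) [  1 204 242]
(439, 194) [ 73  10 225]
(512, 243) [ 21 255 216]
plate (((0.5171448588371277, -0.16986310482025146), (0.49898383021354675, 0.2006276249885559), 76.15989685058594), 676)
bar (((0.48335158824920654, 0.28111758828163147), (0.020998165011405945, 0.10978974401950836), 2.6424574851989746), 106)
steel (((0.5564519166946411, 0.271457314491272), (0.10991688817739487, 0.02043801359832287), 88.03617095947266), 105)
mark (((0.6209744811058044, -0.1091340184211731), (0.010546297766268253, 0.02472197264432907), 73.33458709716797), 25)
green (((0.5280026197433472, -0.12291832268238068), (0.0200489554554224, 0.10936105251312256), 75.83351135253906), 109)
crate (((0.483041375875473, 0.29438889026641846), (0.23061612248420715, 0.2672421634197235), 85.0189437866211), 422)
```

```bash
cat >> h.py <<'E'
# unit frame
A=np.radians(76.16); UX=np.array([np.cos(A),np.sin(A),0]); UY=np.array([-np.sin(A),np.cos(A),0]); PC=np.array([0.51714,-0.16986,0])
def u(w): d=np.atleast_2d(w)-PC; return np.c_[d@UX,d@UY]*1000   # mm rel. plate centre
E
python3 - <<'E'
from h import *
i=ctrl.camera_info("top"); print("cam",-i["R"].T@i["t"])
t=cv2.imread("pics/top0.png")
g=big(mask(t,(60,60,20),(90,255,255),(400,180,450,260)))[:,0,:].astype(float)
q=u(ray(g,.115)); print("green x",np.percentile(q[:,0],[0,5,25,50,75,95,100]),"y",q[:,1].min(),q[:,1].max())
r=big(mask(t,(0,150,80),(8,255,255),(405,170,425,195)))[:,0,:].astype(float)
q=u(ray(r,.046)); print("mark x",q[:,0].min(),q[:,0].max(),"y",q[:,1].min(),q[:,1].max())
w=mask(t,(0,0,190),(179,50,255),(434,188,444,200)); ys,xs=np.nonzero(w); print(np.c_[xs,ys].tolist())
print(np.round(u(ray(np.c_[xs,ys],.038)),1).tolist())
sc=cv2.imread("pics/scene0.png")
cv2.imwrite("pics/c_ptr.png",cv2.resize(t[170:205,400:450],None,fx=14,fy=14,interpolation=cv2.INTER_NEAREST))
cv2.imwrite("pics/c_ptr2.png",cv2.resize(sc[140:185,235:285],None,fx=12,fy=12,interpolation=cv2.INTER_NEAREST))
E
```

```text
cam [0.54360814 0.09631246 1.06256426]
green x [37.91363602 38.39791204 39.37334022 46.67257942 56.82387024 57.80964861
 58.01576613] y -53.957783637586054 55.396834267418576
mark x 78.0504651436411 89.00869608132591 y -98.77358995498057 -73.73498329367467
[[435, 190], [436, 190], [439, 191], [440, 191], [439, 192], [443, 192], [438, 193], [439, 193], [438, 194], [439, 194], [438, 195], [439, 195], [438, 196]]
[[28.6, -76.9], [26.3, -77.5], [19.0, -76.8], [16.7, -77.3], [18.4, -74.5], [9.3, -76.7], [20.2, -71.7], [17.9, -72.2], [19.7, -69.4], [17.4, -69.9], [19.1, -67.1], [16.8, -67.6], [18.6, -64.8]]
```

View pics/c_ptr.png

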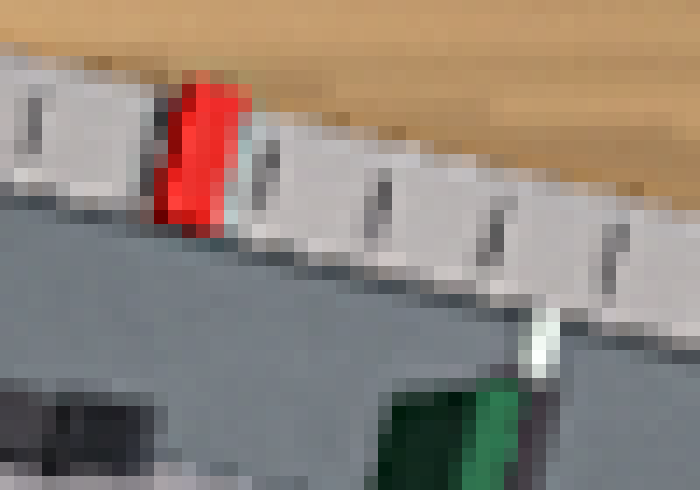

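View pics/c_ptr2.png

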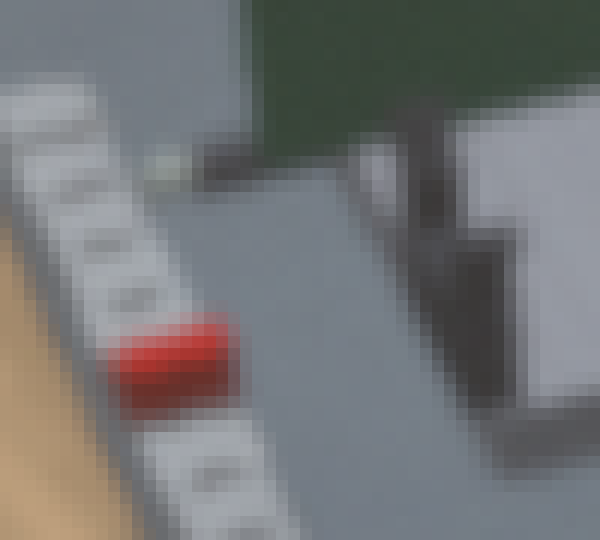

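Run:
```python
from h import *
s=ctrl.get_state(); M=Ro.from_rotvec(s["tool_rot"]).as_matrix(); print(np.round(M,3)); print(np.degrees(np.arctan2(M[1,2],M[0,2])))
```

```text
[[ 0.917 -0.001  0.399]
 [-0.399 -0.001  0.917]
 [ 0.    -1.    -0.001]]
66.46333406529976
```

play_rows(
  translation=[
    [33,5,-20],
    [33,5,-20],
    [33,5,-20],
    [33,5,-20],
    [33,5,-20],
    [33,5,-20],
    [33,5,-20],
    [33,5,-20],
    [33,5,-20],
    [33,5,-20],
  ],
  turn=[
    [0,0,0],
    [0,0,0],
    [0,0,0],
    [0,0,0],
    [0,0,0],
    [0,0,0],
    [0,0,0],
    [0,0,0],
    [0,0,0],
    [0,0,0],
  ],
  fingers=[0.38,0.38,0.38,0.38,0.38,0.38,0.38,0.38,0.38,0.38],
  grip_force=25,
)

```text
time: 0.98
position: [0.4829, 0.279, 0.1723]
tool_rot: [-1.547, 0.322, -0.322]
ft_force: [0.9, 1.0, -0.2]
grip_width: 0.69
```

play_rows(
  translation=[
    [0,5,0],
    [0,5,0],
    [0,5,0],
    [0,5,0],
    [0,5,0],
    [0,5,0],
    [0,5,0],
    [0,5,0],
    [0,5,0],
    [0,0,0],
  ],
  turn=[
    [0,0.124,0],
    [0,0.124,0],
    [0,0.124,0],
    [0,0.124,0],
    [0,0.124,0],
    [0,0.124,0],
    [0,0.124,0],
    [0,0.124,0],
    [0,0.122,0],
    [0,0,0],
  ],
  fingers=[0.38,0.38,0.38,0.38,0.38,0.38,0.38,0.38,0.38,0.38],
)

```text
time: 1.82
position: [0.4815, 0.2803, 0.1263]
tool_rot: [-1.232, 1.178, -1.178]
ft_force: [-0.7, -0.2, -0.4]
grip_width: 0.69
```

```bash
cat >> h.py <<'E'
def toolgo(target, psi):
    s=ctrl.get_state(); M=Ro.from_rotvec(s["tool_rot"]).as_matrix(); p=s["position"]
    cur=np.degrees(np.arctan2(M[1,2],M[0,2]))
    print("t",round(s["time"],2),"pos",np.round(p*1000,1),"psi",round(cur,2),"tilt",np.round(M[2],4),"F",np.round(s["ft_force"],1),"grip mm",round(s["grip_width"]*87,1),"unit mm",np.round(u(p)[0],1))
    print("tool shift mm",np.round(M.T@(np.array(target)-p)*1000,1),"turn y",round(np.radians(-(psi-cur)),4), "j7",round(s["joint_positions"][6],2))
def uw(x,y,z): return PC+UX*x/1000+UY*y/1000+np.array([0,0,z/1000])
E
python3 - <<'E'
from h import *
toolgo((.4834,.282,.009),2.64)
w=ctrl.camera_info("wrist"); im=ctrl.get_image("wrist"); cv2.imwrite("pics/w1.png",im)
cv2.imwrite("pics/t1.png",ctrl.get_image("top")[150:320,170:330])
E
```

```text
t 1.82 pos [481.5 280.3 126.3] psi 2.47 tilt [ 0.0014 -1.     -0.0019] F [-0.7 -0.2 -0.4] grip mm 60.0 unit mm [428.6 142.3]
tool shift mm [ -1.8 117.3   2.2] turn y -0.003 j7 -0.49
```

View pics/w1.png

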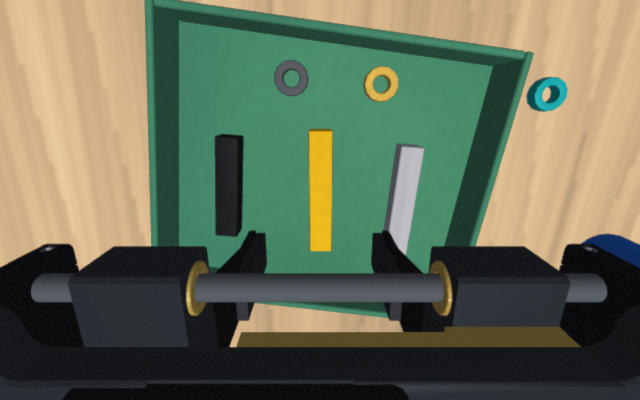

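View pics/t1.png

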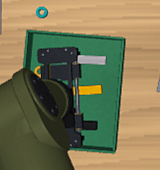

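The wrist view shows the yellow bar at columns 309-331, rows 130-250, centred between the fingers. The black bar is on its left and the steel bar on its right. I'll check its position by ray.

Run:
```python
from h import *
im=cv2.imread("pics/w1.png")
c=big(mask(im,(18,150,100),(30,255,255),(295,110,345,262)))[:,0,:].astype(float)
print(cv2.minAreaRect(ray(c,.026,"wrist")[:,:2].astype(np.float32)))
```

```text
((0.4831867516040802, 0.2827927768230438), (0.019783006981015205, 0.11054740101099014), 2.9750871658325195)
```

play_rows(
  translation=[
    [-1,13,1],
    [-1,13,1],
    [0,13,0],
    [0,13,0],
    [0,13,0],
    [0,13,0],
    [0,13,0],
    [0,13,0],
    [0,8,0],
    [0,5,0],
  ],
  turn=[
    [0,-0.006,0],
    [0,0,0],
    [0,0,0],
    [0,0,0],
    [0,0,0],
    [0,0,0],
    [0,0,0],
    [0,0,0],
    [0,0,0],
    [0,0,0],
  ],
  fingers=[0.38,0.38,0.38,0.38,0.38,0.38,0.38,0.38,0.38,0.38],
)

```text
time: 2.75
position: [0.4831, 0.2822, 0.0084]
tool_rot: [-1.237, 1.171, -1.17]
ft_force: [-0.7, -0.4, 0.4]
grip_width: 0.688
```

play_rows(
  translation=[
    [0,0,0],
    [0,0,0],
    [0,0,0],
    [0,0,0],
    [0,0,0],
    [0,0,0],
    [0,0,0],
    [0,0,0],
    [0,0,0],
    [0,0,0],
  ],
  turn=[
    [0,0,0],
    [0,0,0],
    [0,0,0],
    [0,0,0],
    [0,0,0],
    [0,0,0],
    [0,0,0],
    [0,0,0],
    [0,0,0],
    [0,0,0],
  ],
  fingers=[0.38,0.38,-1,-1,-1,-1,-1,-1,-1,-1],
  grip_force=30,
)

```text
time: 3.58
position: [0.4841, 0.2829, 0.0107]
tool_rot: [-1.233, 1.171, -1.171]
ft_force: [-0.2, -0.3, 1.1]
grip_width: 0.224
```

Run:
```python
from h import *
toolgo(uw(114,0,170),76.16)
```

```text
t 3.58 pos [484.1 282.9  10.7] psi 2.98 tilt [-1.e-04 -1.e+00 -0.e+00] F [-0.2 -0.3  1.1] grip mm 19.5 unit mm [431.8 140.4]
tool shift mm [ 344.8 -159.4   42.4] turn y -1.2772 j7 -0.44
```

play_rows(
  translation=[
    [0,-8,0],
    [0,-16,0],
    [0,-17,0],
    [0,-17,0],
    [0,-17,0],
    [0,-17,0],
    [0,-17,0],
    [0,-17,0],
    [0,-17,0],
    [0,-17,0],
  ],
  turn=[
    [0,0,0],
    [0,0,0],
    [0,0,0],
    [0,0,0],
    [0,0,0],
    [0,0,0],
    [0,0,0],
    [0,0,0],
    [0,0,0],
    [0,0,0],
  ],
  fingers=[-1,-1,-1,-1,-1,-1,-1,-1,-1,-1],
)

```text
time: 4.42
position: [0.4841, 0.2827, 0.1719]
tool_rot: [-1.233, 1.171, -1.171]
ft_force: [-0.2, 0.8, -1.6]
grip_width: 0.227
```

play_rows(
  translation=[
    [34.5,0,4.2],
    [34.5,0,4.2],
    [34.5,0,4.2],
    [34.5,0,4.2],
    [34.5,0,4.2],
    [34.5,0,4.2],
    [34.5,0,4.2],
    [34.5,0,4.2],
    [34.5,0,4.2],
    [34.5,0,4.2],
  ],
  turn=[
    [0,0,0],
    [0,0,0],
    [0,0,0],
    [0,0,0],
    [0,0,0],
    [0,0,0],
    [0,0,0],
    [0,0,0],
    [0,0,0],
    [0,0,0],
  ],
  fingers=[-1,-1,-1,-1,-1,-1,-1,-1,-1,-1],
)

```text
time: 5.25
position: [0.544, -0.0612, 0.1712]
tool_rot: [-1.232, 1.171, -1.171]
ft_force: [1.1, 0.4, -1.1]
grip_width: 0.223
```

play_rows(
  translation=[
    [0,0,0],
    [0,0,0],
    [0,0,0],
    [0,0,0],
    [0,0,0],
    [0,0,0],
    [0,0,0],
    [0,0,0],
    [0,0,0],
    [0,0,0],
  ],
  turn=[
    [0,-0.12,0],
    [0,-0.12,0],
    [0,-0.12,0],
    [0,-0.12,0],
    [0,-0.12,0],
    [0,-0.12,0],
    [0,-0.12,0],
    [0,-0.12,0],
    [0,-0.12,0],
    [0,-0.12,0],
  ],
  fingers=[-1,-1,-1,-1,-1,-1,-1,-1,-1,-1],
)

```text
time: 6.08
position: [0.5439, -0.0595, 0.171]
tool_rot: [-1.557, 0.246, -0.246]
ft_force: [0.5, -0.6, -1.3]
grip_width: 0.225
```

Run:
```python
from h import *
toolgo(uw(114,0,100),76.16)
for n in ["top","wrist","scene"]: cv2.imwrite(f"pics/{n}2.png",ctrl.get_image(n))
```

```text
t 6.08 pos [543.9 -59.5 171. ] psi 72.07 tilt [ 1.e-04 -1.e+00  2.e-04] F [ 0.5 -0.6 -1.3] grip mm 19.6 unit mm [113.5   0.4]
tool shift mm [ 0.4 71.   0.5] turn y -0.0714 j7 1.37
```

View pics/wrist2.png

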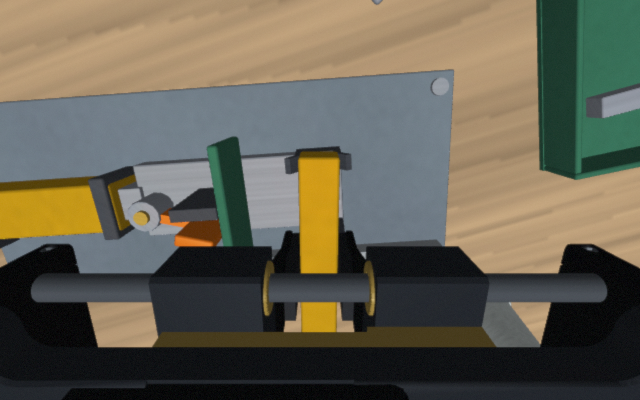

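View pics/scene2.png

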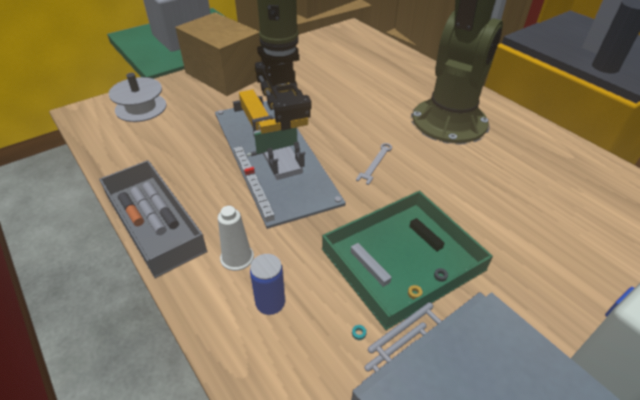

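View pics/top2.png

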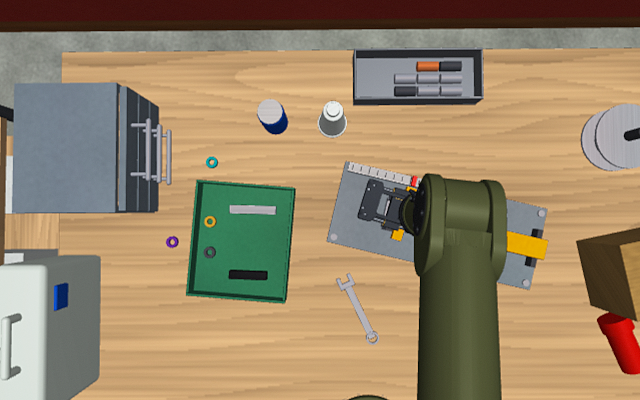

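The wrist view shows the held bar square between the fingers. The far fork's two prongs are at about (291,162) and (345,160). I'll check the slot middle by ray at z=100 mm.

Run:
```python
from h import *
im=cv2.imread("pics/wrist2.png")
cv2.imwrite("pics/c_fork.png",cv2.resize(im[130:250,200:420],None,fx=3.6,fy=3.6,interpolation=cv2.INTER_CUBIC))
```

```text
(no output)
```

View pics/c_fork.png

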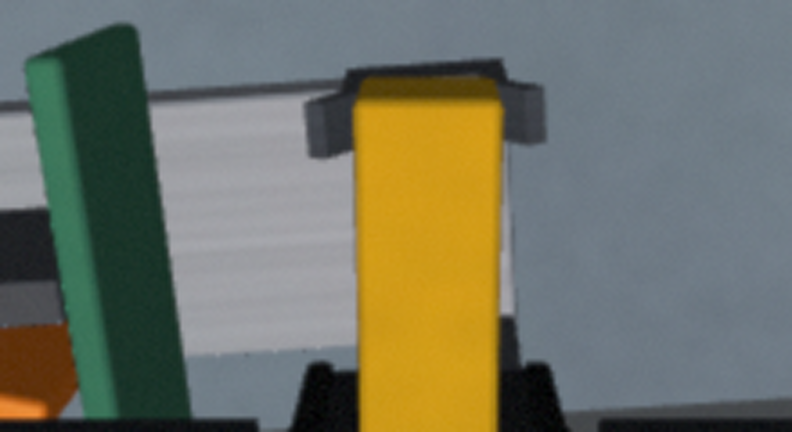

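Run:
```python
from h import *
w=ctrl.camera_info("wrist")
p=u(ray([[284.7,158.6],[351.4,154.4],[200+305/3.6,130+150/3.6],[200+545/3.6,130+140/3.6]],.1,info=w)); print(p, p[:2].mean(0))
# bar far end top (z = tcp -4.7+20)
z=ctrl.get_state()["position"][2]+.0153
print(u(ray([[200+357/3.6,130+100/3.6],[200+502/3.6,130+100/3.6]],z,info=w)))
# green plate top rear edge
print(u(ray([[200+27/3.6,130+60/3.6]],.115,info=w)))
```

```text
[[ 90.52920363  40.78526283]
 [140.7886378   39.92406244]
 [ 89.42482552  30.79326247]
 [140.22660327  28.86409403]] [115.65892072  40.35466263]
[[108.01260753  54.99770005]
 [127.13765574  53.45677766]]
[[39.62388309 55.95649837]]
```

play_rows(
  translation=[
    [0,0,1],
    [0.5,8,0.5],
    [0,8,0],
    [0,8,0],
    [0,8,0],
    [0,8,0],
    [0,8,0],
    [0,8,0],
    [0,8,0],
    [0,8,0],
  ],
  turn=[
    [0,-0.0714,0],
    [0,0,0],
    [0,0,0],
    [0,0,0],
    [0,0,0],
    [0,0,0],
    [0,0,0],
    [0,0,0],
    [0,0,0],
    [0,0,0],
  ],
  fingers=[-1,-1,-1,-1,-1,-1,-1,-1,-1,-1],
)

```text
time: 7.07
position: [0.5449, -0.0582, 0.0977]
tool_rot: [-1.562, 0.194, -0.194]
ft_force: [-0.6, 0.1, -0.1]
grip_width: 0.227
```

play_rows(
  translation=[
    [0,2,0],
    [0,2,0],
    [0,2,0],
    [0,2,0],
    [0,2,0],
    [0,2,0],
    [0,2,0],
    [0,2,0],
    [0,0,0],
    [0,0,0],
  ],
  turn=[
    [0,0,0],
    [0,0,0],
    [0,0,0],
    [0,0,0],
    [0,0,0],
    [0,0,0],
    [0,0,0],
    [0,0,0],
    [0,0,0],
    [0,0,0],
  ],
  fingers=[-1,-1,-1,-1,-1,-1,-1,-1,-1,-1],
)

```text
time: 7.9
position: [0.5449, -0.0581, 0.0825]
tool_rot: [-1.562, 0.194, -0.194]
ft_force: [-0.3, 0.7, -0.9]
grip_width: 0.23
```

Run:
```python
from h import *
toolgo(uw(115,0,79.7),76.16)
for n in ["wrist","scene"]: cv2.imwrite(f"pics/{n}3.png",ctrl.get_image(n))
```

```text
t 7.9 pos [544.9 -58.1  82.5] psi 75.82 tilt [-2.e-04 -1.e+00  0.e+00] F [-0.3  0.7 -0.9] grip mm 20.0 unit mm [115.1  -0.2]
tool shift mm [-0.2  2.8 -0.1] turn y -0.0059 j7 1.47
```

View pics/wrist3.png

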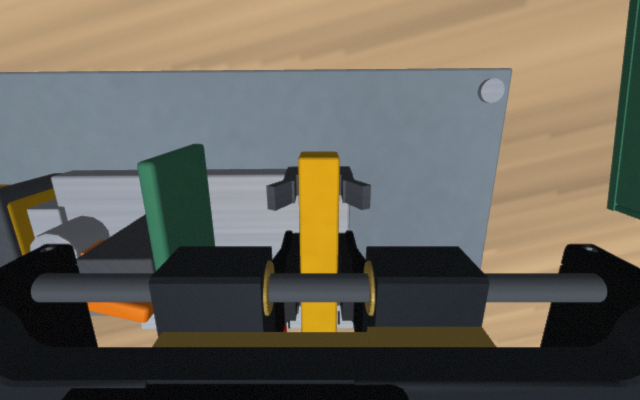

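The bar sits between the prongs at (282,190) and (355,190), centred and not yet in contact. I'll lower the last few mm.

play_rows(
  translation=[
    [0,1,0],
    [0,1,0],
    [0,1,0],
    [0,0,0],
    [0,0,0],
    [0,0,0],
    [0,0,0],
    [0,0,0],
    [0,0,0],
    [0,0,0],
  ],
  turn=[
    [0,-0.006,0],
    [0,0,0],
    [0,0,0],
    [0,0,0],
    [0,0,0],
    [0,0,0],
    [0,0,0],
    [0,0,0],
    [0,0,0],
    [0,0,0],
  ],
  fingers=[-1,-1,-1,-1,-1,-1,-1,-1,-1,-1],
)

```text
time: 8.83
position: [0.5451, -0.0582, 0.0796]
tool_rot: [-1.562, 0.189, -0.19]
ft_force: [-0.6, 0.1, 0.7]
grip_width: 0.228
```

play_rows(
  translation=[
    [0,0.7,0],
    [0,0.7,0],
    [0,0,0],
    [0,0,0],
    [0,0,0],
    [0,0,0],
    [0,0,0],
    [0,0,0],
    [0,0,0],
    [0,0,0],
  ],
  turn=[
    [0,0,0],
    [0,0,0],
    [0,0,0],
    [0,0,0],
    [0,0,0],
    [0,0,0],
    [0,0,0],
    [0,0,0],
    [0,0,0],
    [0,0,0],
  ],
  fingers=[-1,-1,-1,-1,-1,-1,-1,-1,-1,-1],
)

```text
time: 9.67
position: [0.5451, -0.0582, 0.0796]
tool_rot: [-1.562, 0.189, -0.19]
ft_force: [-4.1, 0.5, 9.8]
grip_width: 0.227
```

play_rows(
  translation=[
    [0,-1,0],
    [0,0,0],
    [0,0,0],
    [0,0,0],
    [0,0,0],
    [0,0,0],
    [0,-5,0],
    [0,-5,0],
    [0,-10,0],
    [0,-15,0],
  ],
  turn=[
    [0,0,0],
    [0,0,0],
    [0,0,0],
    [0,0,0],
    [0,0,0],
    [0,0,0],
    [0,0,0],
    [0,0,0],
    [0,0,0],
    [0,0,0],
  ],
  fingers=[-1,-0.4,-0.1,0.1,0.1,0.1,0.1,0.1,0.1,0.1],
)

```text
time: 10.5
position: [0.5443, -0.0581, 0.1143]
tool_rot: [-1.563, 0.191, -0.188]
ft_force: [0.0, 0.4, -0.2]
grip_width: 0.549
```

play_rows(
  translation=[
    [0,-18,0],
    [0,-18,0],
    [0,-18,0],
    [0,-18,0],
    [0,-18,0],
    [0,0,0],
    [0,0,0],
    [0,0,0],
    [0,0,0],
    [0,0,0],
  ],
  turn=[
    [0,0,0],
    [0,0,0],
    [0,0,0],
    [0,0,0],
    [0,0,0],
    [0,0,0],
    [0,0,0],
    [0,0,0],
    [0,0,0],
    [0,0,0],
  ],
  fingers=[0.1,0.1,0.1,0.1,0.1,0.1,0.1,0.1,0.1,1],
)

```text
time: 11.33
position: [0.5443, -0.0581, 0.2031]
tool_rot: [-1.563, 0.191, -0.188]
ft_force: [0.3, -0.7, -0.5]
grip_width: 0.575
```

Run:
```python
from h import *
toolgo(uw(20,0,180),-13.84)
for n in ["wrist","scene"]: cv2.imwrite(f"pics/{n}4.png",ctrl.get_image(n))
```

```text
t 11.33 pos [544.3 -58.1 203.1] psi 76.17 tilt [-1.8e-03 -1.0e+00 -5.0e-04] F [ 0.3 -0.7 -0.5] grip mm 50.0 unit mm [115.1   0.4]
tool shift mm [  0.4  23.2 -95. ] turn y 1.571 j7 1.43
```

View pics/wrist4.png

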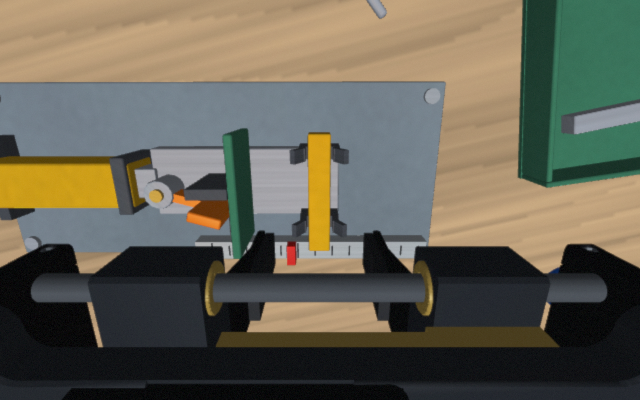

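View pics/scene4.png

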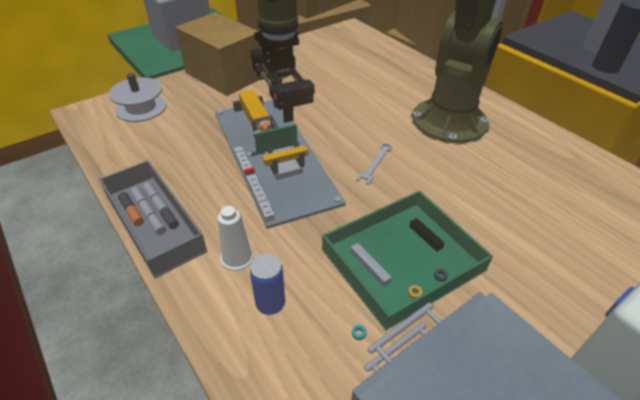

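The bar lies level in both forks, at columns 308-330 and rows 132-250 in the wrist view. Next I move above the leg grip and turn 90°.

play_rows(
  translation=[
    [0,0,-10],
    [0,0,-10],
    [0,0,-10],
    [0,0,-10],
    [0,0,-10],
    [0,0,-10],
    [0,0,-10],
    [0,0,-10],
    [0,0,-10],
    [0,0,-10],
  ],
  turn=[
    [0,0,0],
    [0,0,0],
    [0,0,0],
    [0,0,0],
    [0,0,0],
    [0,0,0],
    [0,0,0],
    [0,0,0],
    [0,0,0],
    [0,0.12,0],
  ],
  fingers=[1,1,1,1,1,1,1,1,1,1],
)

```text
time: 12.27
position: [0.5208, -0.1563, 0.2042]
tool_rot: [-1.552, 0.284, -0.284]
ft_force: [0.3, -0.1, 0.3]
grip_width: 0.999
```

play_rows(
  translation=[
    [0,0,0],
    [0,0,0],
    [0,0,0],
    [0,0,0],
    [0,0,0],
    [0,0,0],
    [0,0,0],
    [0,0,0],
    [0,0,0],
    [0,0,0],
  ],
  turn=[
    [0,0.12,0],
    [0,0.12,0],
    [0,0.12,0],
    [0,0.12,0],
    [0,0.12,0],
    [0,0.12,0],
    [0,0.12,0],
    [0,0.12,0],
    [0,0.12,0],
    [0,0.12,0],
  ],
  fingers=[1,1,1,1,1,1,1,1,1,1],
)

```text
time: 13.1
position: [0.521, -0.1557, 0.2042]
tool_rot: [-1.211, 1.207, -1.207]
ft_force: [-1.0, 0.9, -0.4]
grip_width: 0.997
```

play_rows(
  translation=[
    [0,0,0],
    [0,0,0],
    [0,0,0],
    [0,0,0],
    [0,0,0],
    [0,0,0],
    [0,0,0],
    [0,0,0],
    [0,0,0],
    [0,0,0],
  ],
  turn=[
    [0,0.12,0],
    [0,0.12,0],
    [0,0.011,0],
    [0,0,0],
    [0,0,0],
    [0,0,0],
    [0,0,0],
    [0,0,0],
    [0,0,0],
    [0,0,0],
  ],
  fingers=[1,1,1,1,1,1,1,1,1,1],
)

```text
time: 13.93
position: [0.5211, -0.1553, 0.2042]
tool_rot: [-1.085, 1.385, -1.385]
ft_force: [0.8, -0.5, 0.2]
grip_width: 1.003
```

Run:
```python
from h import *
toolgo(uw(15,0,150),-13.84)
for n in ["wrist","scene"]: cv2.imwrite(f"pics/{n}5.png",ctrl.get_image(n))
```

```text
t 13.93 pos [ 521.1 -155.3  204.2] psi -13.82 tilt [-1.e-04 -1.e+00  1.e-04] F [ 0.8 -0.5  0.2] grip mm 87.3 unit mm [15.1 -0.3]
tool shift mm [ 0.1 54.2 -0.3] turn y 0.0004 j7 0.06
```

View pics/wrist5.png

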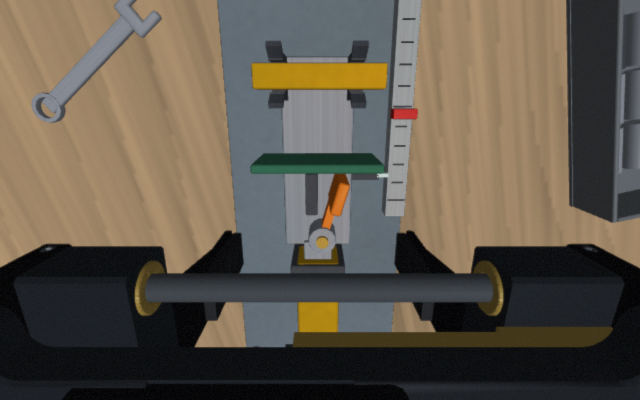

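View pics/scene5.png

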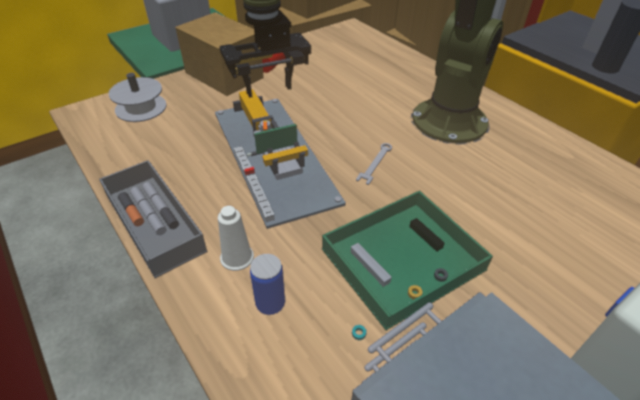

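The wrist view clearly shows the pointer tip at (387,176), the mark at (404,113), the tab at columns 306-318 and the open lever at (340,195). I'll measure each of them.

```bash
cat >> h.py <<'E'
def wm(im,w,roi_m,roi_p):
    r=big(mask(im,(0,150,60),(8,255,255),roi_m))[:,0,:].astype(float); q=u(ray(r,.046,info=w)); print("mark x",q[:,0].min(),q[:,0].max(),"y",q[:,1].min(),q[:,1].max())
    x0,y0,x1,y1=roi_p; cv2.imwrite("pics/c_tmp.png",cv2.resize(im[y0:y1,x0:x1],None,fx=14,fy=14,interpolation=cv2.INTER_NEAREST))
E
python3 - <<'E'
from h import *
im=cv2.imread("pics/wrist5.png"); w=ctrl.camera_info("wrist"); print("cam",-w["R"].T@w["t"])
wm(im,w,(385,100,425,125),(370,100,425,135+50-0))
cv2.imwrite("pics/c_w5.png",cv2.resize(im[100:190,370:425],None,fx=6.5,fy=6.5,interpolation=cv2.INTER_NEAREST))
cv2.imwrite("pics/c_w5b.png",cv2.resize(im[140:250,240:400],None,fx=5,fy=5,interpolation=cv2.INTER_CUBIC))
E
```

```text
cam [ 0.54015005 -0.07826565  0.36782546]
mark x 78.53640697735669 87.18148232483797 y -98.11647757230263 -72.26115911122736
```

View pics/c_w5.png

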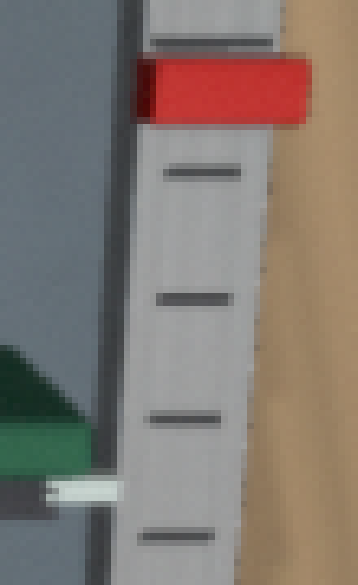

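View pics/c_w5b.png

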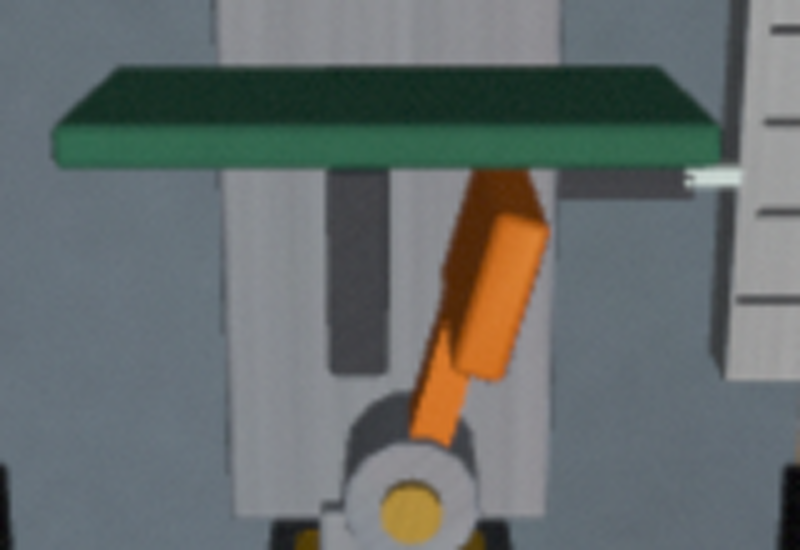

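Run:
```python
from h import *
w=ctrl.camera_info("wrist"); U=lambda p,z:np.round(u(ray(p,z,info=w))[0],1)
print("mark",U([405.2,113.5],.046),"ptr",U([388.3,175.0],.038))
print("tab rear-left top",U([305.3,214.5],.115),"right",U([317.5,214.5],.115))
print("plate rear top",U([250.5,173],.115),U([383.5,173],.115))
print("knob axis",U([321.9,242],.11), "paddle top corners",U([349,187],.113),U([339.5,215.5],.113),U([331,214],.113),U([341,183],.113))
```

```text
mark [ 82.9 -86.4] ptr [ 18.6 -75.6]
tab rear-left top [ 1.6 10.9] right [1.6 0.4]
plate rear top [37.9 55.6] [ 38. -54.]
knob axis [-26.5  -3.5] paddle top corners [ 25.5 -26.1] [ -0.1 -18.6] [  1.3 -11.2] [ 28.9 -19.3]
```

play_rows(
  translation=[
    [0,13,-0.8],
    [0,13,0],
    [0,13,0],
    [0,13,0],
    [0,13,0],
    [0,13,0],
    [0,13,0],
    [0,13,0],
    [0,13,0],
    [0,11,0],
  ],
  turn=[
    [0,0,0],
    [0,0,0],
    [0,0,0],
    [0,0,0],
    [0,0,0],
    [0,0,0],
    [0,0,0],
    [0,0,0],
    [0,0,0],
    [0,0,0],
  ],
  fingers=[1,1,1,1,1,1,1,1,1,1],
)

```text
time: 14.87
position: [0.5201, -0.1549, 0.0753]
tool_rot: [-1.086, 1.385, -1.384]
ft_force: [0.6, 1.0, -0.3]
grip_width: 1.002
```

Run:
```python
from h import *
toolgo(uw(83,0.5,76),-13.84)
M=Ro.from_rotvec(ctrl.get_state()["tool_rot"]).as_matrix(); print("tool x in unit",M[:,0]@UX)
cv2.imwrite("pics/w6.png",ctrl.get_image("wrist"))
```

```text
t 14.87 pos [ 520.1 -154.9   75.3] psi -13.83 tilt [ 0.e+00 -1.e+00 -4.e-04] F [ 0.6  1.  -0.3] grip mm 87.2 unit mm [15.2  0.7]
tool shift mm [-67.8  -0.7   0.2] turn y 0.0002 j7 0.13
tool x in unit -0.9999999724395939
```

View pics/w6.png

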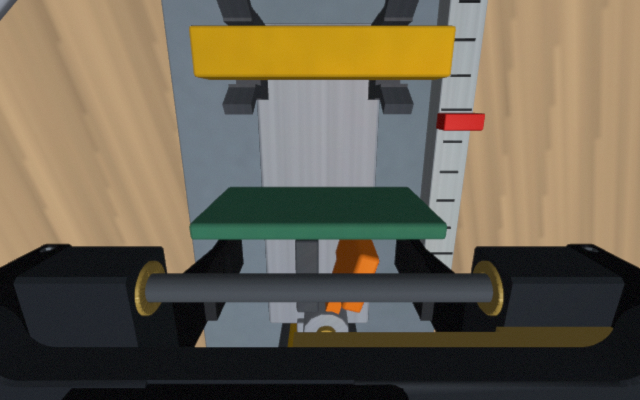

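play_rows(
  translation=[
    [-4,0,0],
    [-4,0,0],
    [-4,0,0],
    [-3,0,0],
    [-3,0,0],
    [-3,0,0],
    [-3,0,0],
    [-3,0,0],
    [-3,0,0],
    [0,0,0],
  ],
  turn=[
    [0,0,0],
    [0,0,0],
    [0,0,0],
    [0,0,0],
    [0,0,0],
    [0,0,0],
    [0,0,0],
    [0,0,0],
    [0,0,0],
    [0,0,0],
  ],
  fingers=[1,1,1,1,1,1,1,1,1,1],
)

```text
time: 15.75
position: [0.5279, -0.1271, 0.077]
tool_rot: [-1.086, 1.383, -1.387]
ft_force: [-1.0, -3.4, 1.4]
grip_width: 1.002
```

Run:
```python
from h import *
toolgo(uw(75,0.5,76),-13.84)
for n in ["wrist","scene","top"]: cv2.imwrite(f"pics/{n}7.png",ctrl.get_image(n))
s=cv2.imread("pics/scene7.png"); cv2.imwrite("pics/c_s7.png",cv2.resize(s[80:230,200:360],None,fx=4,fy=4,interpolation=cv2.INTER_CUBIC))
s=cv2.imread("pics/top7.png"); cv2.imwrite("pics/c_t7.png",cv2.resize(s[150:300,320:560],None,fx=3.3,fy=3.3,interpolation=cv2.INTER_CUBIC))
```

```text
t 15.75 pos [ 527.9 -127.1   77. ] psi -13.82 tilt [ 0.0016 -1.      0.0017] F [-1.  -3.4  1.4] grip mm 87.2 unit mm [44.1 -0.2]
tool shift mm [-30.9   1.   -0.7] turn y 0.0003 j7 0.07
```

View pics/wrist7.png

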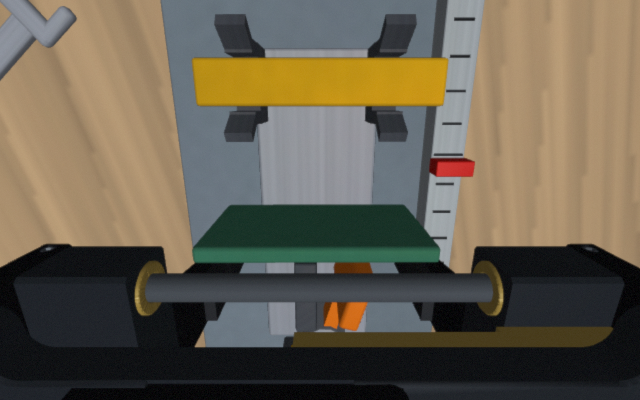

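View pics/c_s7.png

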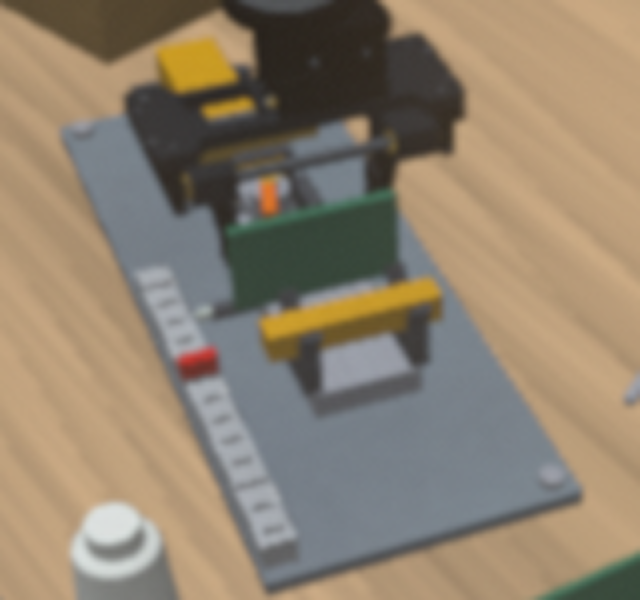

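View pics/c_t7.png

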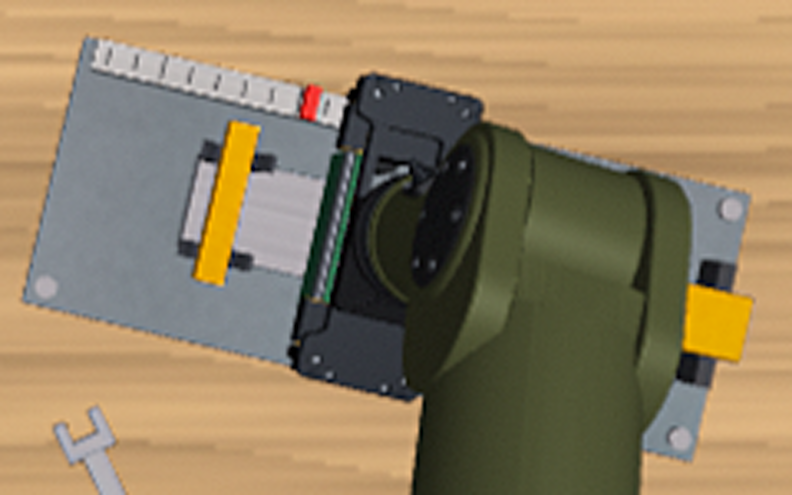

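```bash
cat >> h.py <<'E'
def plate_edge(im,w,roi):
    m=mask(im,(60,110,60),(90,255,255),roi); c=big(m)[:,0,:]
    x0,x1=c[:,0].min()+10,c[:,0].max()-10
    P=[]
    for x in range(x0,x1,4):
        ys=c[c[:,0]==x][:,1]; P.append((x,ys.max()+0.5))
    q=u(ray(P,.115,info=w)); return np.median(q[:,0]),q[:,0].std(), c[:,0].min(),c[:,0].max()
def markx(im,w,cam,roi):
    # brightest (top) face of clip
    m=mask(im,(0,150,140),(8,255,255),roi); ys,xs=np.nonzero(m); 
    q=u(ray(np.c_[xs,ys],.046,info=w)); return q.mean(0),len(xs),(xs.mean(),ys.mean())
E
python3 - <<'E'
from h import *
w=ctrl.camera_info("wrist")
im=cv2.imread("pics/wrist7.png"); print("now",plate_edge(im,w,(180,180,450,275)), markx(im,w,"wrist",(420,150,480,185)))
sc=ctrl.camera_info("scene")
for n in (0,4,7):
    s=cv2.imread(f"pics/scene{n}.png"); 
    m=mask(s,(0,150,60),(8,255,255),(235,155,265,185)); c=cv2.moments(m); print(n,"scene mark centroid",c["m10"]/c["m00"],c["m01"]/c["m00"])
    cv2.imwrite(f"pics/c_sp{n}.png",cv2.resize(s[145:180,235:275],None,fx=14,fy=14,interpolation=cv2.INTER_NEAREST))
E
```

```text
now (np.float64(54.9425724292369), np.float64(0.18159564940947062), np.int32(193), np.int32(438)) (array([ 82.61875855, -86.75303385]), 532, (np.float64(455.2631578947368), np.float64(168.62593984962405)))
0 scene mark centroid 248.74074074074073 169.96296296296296
4 scene mark centroid 248.85714285714286 170.0
7 scene mark centroid 248.74074074074073 169.96296296296296
```

View pics/c_sp7.png

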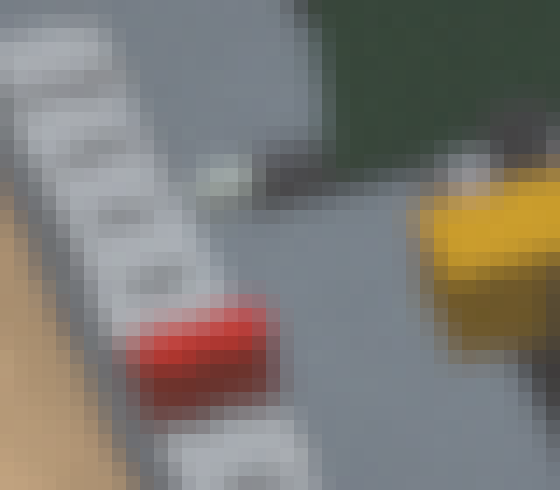

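View pics/c_sp4.png

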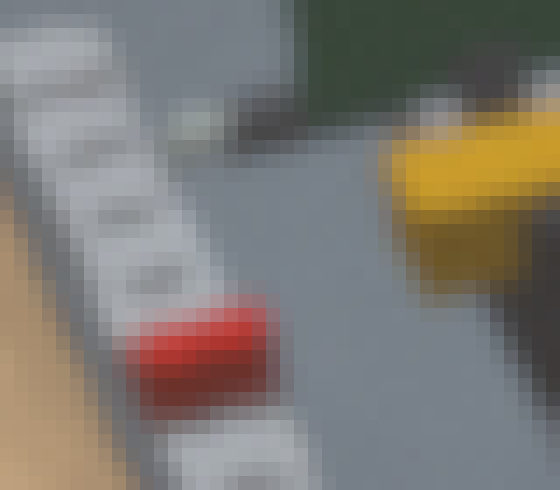

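play_rows(
  translation=[
    [-5,0,0],
    [-5,0,0],
    [-5,0,0],
    [-5,0,0],
    [-5,0,0],
    [-5,0,0],
    [-5,0,0],
    [-5,0,0],
    [-3,0,0],
    [0,0,0],
  ],
  turn=[
    [0,0,0],
    [0,0,0],
    [0,0,0],
    [0,0,0],
    [0,0,0],
    [0,0,0],
    [0,0,0],
    [0,0,0],
    [0,0,0],
    [0,0,0],
  ],
  fingers=[1,1,1,1,1,1,1,1,1,1],
)

```text
time: 16.73
position: [0.5382, -0.0849, 0.0769]
tool_rot: [-1.085, 1.383, -1.386]
ft_force: [-1.2, -5.3, 3.2]
grip_width: 1.001
```

```bash
cat > chk.py <<'E'
from h import *
import sys
n=sys.argv[1]
toolgo(uw(91,0.5,76),-13.84)
w=ctrl.camera_info("wrist"); im=ctrl.get_image("wrist"); s=ctrl.get_image("scene"); t=ctrl.get_image("top")
cv2.imwrite(f"pics/wrist{n}.png",im);cv2.imwrite(f"pics/scene{n}.png",s);cv2.imwrite(f"pics/top{n}.png",t)
print("plate",plate_edge(im,w,(180,180,450,275)), "mark",markx(im,w,"wrist",(400,150,480,260)))
cv2.imwrite(f"pics/c_sp{n}.png",cv2.resize(s[145:190,235:285],None,fx=12,fy=12,interpolation=cv2.INTER_NEAREST))
cv2.imwrite(f"pics/c_t{n}.png",cv2.resize(t[160:250,350:470],None,fx=6,fy=6,interpolation=cv2.INTER_CUBIC))
E
python3 chk.py 8
```

```text
t 16.73 pos [538.2 -84.9  76.9] psi -13.82 tilt [ 9.0e-04 -1.0e+00  1.1e-03] F [-1.2 -5.3  3.2] grip mm 87.1 unit mm [87.5 -0.1]
tool shift mm [-3.5  0.9 -0.6] turn y 0.0003 j7 -0.01
plate (np.float64(98.43009107183241), np.float64(0.2274230753666373), np.int32(193), np.int32(438)) mark (array([ 82.48701279, -87.02645289]), 425, (np.float64(447.6), np.float64(232.46588235294118)))
```

View pics/c_sp8.png

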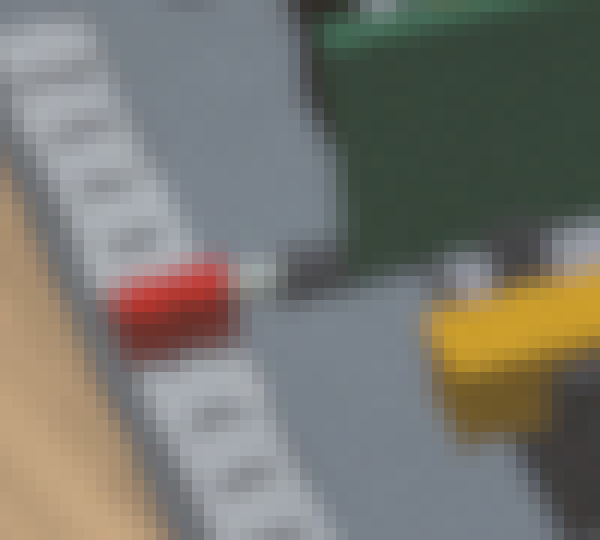

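View pics/wrist8.png

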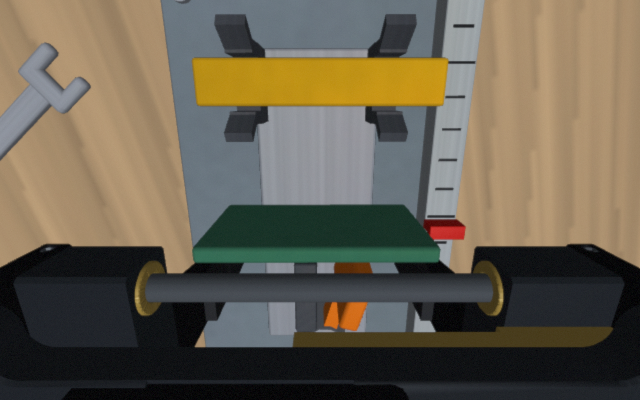

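View pics/c_t8.png

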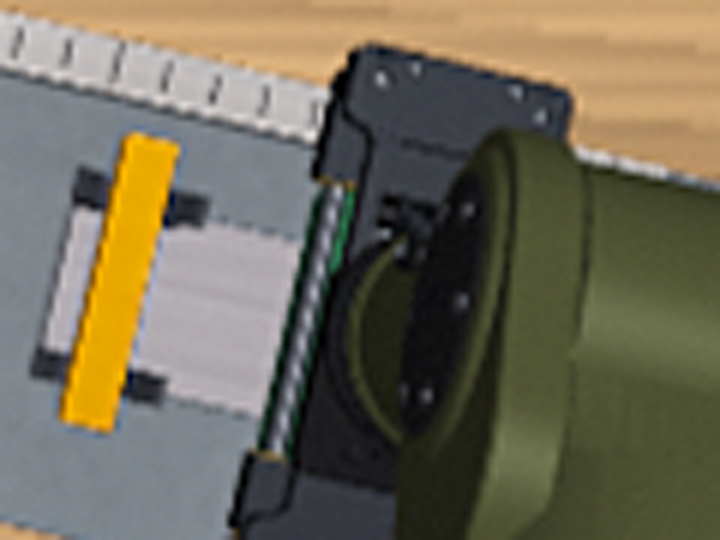

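Run:
```python
from h import *
def ptr(n):
    s=cv2.imread(f"pics/scene{n}.png").astype(int); h=cv2.cvtColor(s.astype(np.uint8),cv2.COLOR_BGR2HSV)
    # whitish-green tip: G high vs surroundings, G>=R and G>=B
    sc=(s[:,:,1]-np.maximum(s[:,:,0],s[:,:,2])+0).clip(0); roi=np.zeros_like(sc)
    roi[150:175,245:262]=1; val=(sc>0)*(s[:,:,1]>130)*roi*sc
    # exclude green plate
    ys,xs=np.nonzero(val); wt=val[ys,xs]
    p=np.array([(xs*wt).sum()/wt.sum(),(ys*wt).sum()/wt.sum()]); return p,len(xs)
for n,tr in((0,0),(4,0),(7,17),(8,60.5)):
    p,k=ptr(n); print(n,k,p.round(2),u(ray(p,.038,"scene")).round(1), "pred tip/shaft px",proj([uw(19.3+tr,-75,38),uw(19.3+tr,-65,38)],"scene").round(1).tolist())
print("mark pred px",proj([uw(82.6,-87,46),uw(82.6,-75,46),uw(82.6,-99,46)],"scene").round(1).tolist())
s=cv2.imread("pics/scene8.png"); m=mask(s,(0,120,170),(8,255,255),(235,155,265,185)); ys,xs=np.nonzero(m); print(len(xs),xs.mean(),ys.mean(),u(ray([xs.mean(),ys.mean()],.046,"scene")))
```

```text
0 3 [248.33 154.  ] [[ 18.2 -69.6]] pred tip/shaft px [[246.4, 154.7], [250.2, 153.8]]
4 3 [248.33 154.  ] [[ 18.2 -69.6]] pred tip/shaft px [[246.4, 154.7], [250.2, 153.8]]
7 7 [250.79 157.93] [[ 36.  -68.4]] pred tip/shaft px [[248.3, 158.6], [252.1, 157.7]]
8 4 [256.5 168. ] [[ 79.5 -66.5]] pred tip/shaft px [[253.3, 168.9], [257.1, 167.9]]
mark pred px [[248.6, 168.3], [253.3, 167.1], [243.8, 169.5]]
17 248.76470588235293 168.7058823529412 [[ 84.22772332 -86.95984501]]
```

Run:
```python
from h import *
w=ctrl.camera_info("wrist")
for cam,f,roi,info in (("scene","scene8",(235,150,268,190),None),("top","top0",(400,170,430,200),None),("wrist","wrist8",(410,210,480,250),w)):
    im=cv2.imread(f"pics/{f}.png").astype(float)
    # soft weight: redness
    r=(im[:,:,2]-np.maximum(im[:,:,0],im[:,:,1])-25).clip(0)
    r=(r>25).astype(float)*1
    m=np.zeros_like(r);x0,y0,x1,y1=roi;m[y0:y1,x0:x1]=r[y0:y1,x0:x1]
    M=cv2.moments(m); p=[M["m10"]/M["m00"],M["m01"]/M["m00"]]
    print(cam,np.round(p,2),M["m00"],u(ray(p,.039,cam,info)).round(1))
```

```text
scene [248.92 169.83] 48.0 [[ 80.3 -86.2]]
top [413.77 180.54] 56.0 [[ 82.3 -86.9]]
wrist [444.95 229.33] 733.0 [[ 81.2 -88. ]]
```

Run:
```python
from h import *
w=ctrl.camera_info("wrist"); s=ctrl.get_state(); Mt=Ro.from_rotvec(s["tool_rot"]).as_matrix()
Cn=-w["R"].T@w["t"]
Rrel=w["R"]@Mt
M5=Ro.from_rotvec([-1.085,1.385,-1.385]).as_matrix()
w5=dict(camera_matrix=w["camera_matrix"],R=Rrel@M5.T); C=np.array([0.54015005,-0.07826565,0.36782546]); w5["t"]=-w5["R"]@C
im=cv2.imread("pics/wrist5.png")
print(plate_edge(im,w5,(235,145,400,180)))
m=np.zeros(im.shape[:2],np.uint8);m[100:125,385:425]=1
r=im.astype(float); red=((r[:,:,2]-np.maximum(r[:,:,0],r[:,:,1]))>60)*m; ys,xs=np.nonzero(red); print(len(xs),u(ray([[xs.mean(),ys.mean()]],.042,info=w5)))
h=cv2.cvtColor(im,cv2.COLOR_BGR2HSV)[170:181,374:392]; g=cv2.cvtColor(im,cv2.COLOR_BGR2GRAY)[170:181,374:392]; 
wt=(g.astype(float)-150).clip(0)*(h[:,:,1]<40); wt[:,15:]=0
ys,xs=np.nonzero(wt); a=wt[ys,xs]; p=[374+(xs*a).sum()/a.sum(),170+(ys*a).sum()/a.sum()]; print(p,u(ray(p,.038,info=w5)))
print(u(Cn))
```

```text
(np.float64(38.35051423212968), np.float64(0.2165788706892914), np.int32(251), np.int32(383))
250 [[ 82.678304   -86.99863521]]
[np.float64(383.106701366298), np.float64(175.03253090435913)] [[ 18.47046885 -69.92261496]]
[[ 1.66488225e+02 -8.11075106e-02]]
```

play_rows(
  translation=[
    [-1,0,-0.3],
    [-1,0,-0.3],
    [-1,0,0],
    [-1,0,0],
    [0,0,0],
    [0,0,0],
    [0,0,0],
    [0,0,0],
    [0,0,0],
    [0,0,0],
  ],
  turn=[
    [0,0,0],
    [0,0,0],
    [0,0,0],
    [0,0,0],
    [0,0,0],
    [0,0,0],
    [0,0,0],
    [0,0,0],
    [0,0,0],
    [0,0,0],
  ],
  fingers=[1,1,1,1,1,1,1,1,1,1],
)

```text
time: 17.72
position: [0.5389, -0.0819, 0.077]
tool_rot: [-1.084, 1.383, -1.388]
ft_force: [0.2, -5.7, 2.6]
grip_width: 0.999
```

```bash
python3 chk.py 9
python3 - <<'E'
from h import *
def cen(n,ref,roi):
    a=cv2.imread(f"pics/scene{n}.png").astype(float).sum(2); b=cv2.imread(f"pics/scene{ref}.png").astype(float).sum(2)
    d=(a-b-15).clip(0); x0,y0,x1,y1=roi; m=np.zeros_like(d); m[y0:y1,x0:x1]=d[y0:y1,x0:x1]; M=cv2.moments(m); p=[M["m10"]/M["m00"],M["m01"]/M["m00"]]
    print(n,np.round(p,2),u(ray(p,.038,"scene")).round(1))
print(np.round(proj([uw(18.5,-75,38),uw(18.5,-63,38),uw(82.6,-75,38),uw(82.6,-63,38)],"scene"),1).tolist())
cen(0,8,(244,150,252,158)); cen(7,0,(247,153,255,162)); cen(7,9,(247,153,255,162)); cen(8,0,(253,163,260,173)); cen(9,0,(253,163,260,174))
s=cv2.imread("pics/scene9.png"); cv2.imwrite("pics/c_s9.png",cv2.resize(s[155:185,235:270],None,fx=20,fy=20,interpolation=cv2.INTER_CUBIC))
E
```

```text
t 17.72 pos [538.9 -81.9  77. ] psi -13.88 tilt [ 0.0014 -1.      0.0025] F [ 0.2 -5.7  2.6] grip mm 86.9 unit mm [90.6 -0.1]
tool shift mm [-0.4  1.  -0.6] turn y -0.0008 j7 -0.02
plate (np.float64(101.42943508083066), np.float64(0.17616227321271163), np.int32(193), np.int32(438)) mark (array([ 82.61297989, -87.6957498 ]), 399, (np.float64(447.9398496240602), np.float64(236.19298245614036)))
[[246.3, 154.6], [250.9, 153.5], [253.6, 169.6], [258.2, 168.4]]
0 [248.18 153.28] [[ 15.2 -69.2]]
7 [251.56 155.14] [[ 25.8 -63.3]]
7 [250.16 157.12] [[ 32.2 -68.9]]
8 [255.19 167.19] [[ 75.3 -68.6]]
9 [255.79 167.96] [[ 78.7 -68.1]]
```

View pics/c_s9.png

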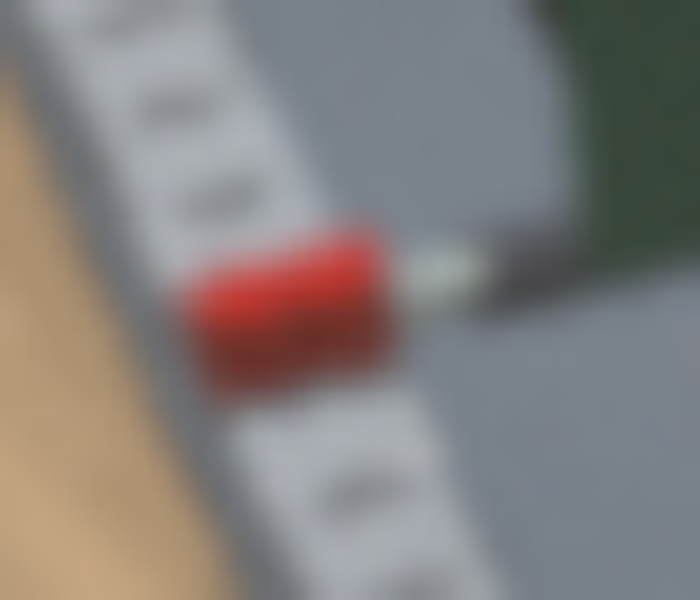

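View pics/wrist9.png

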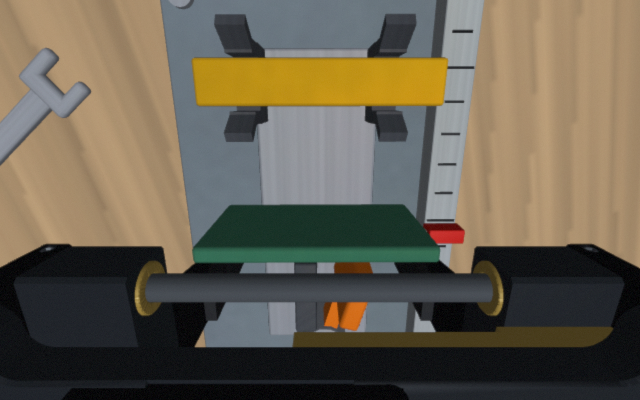

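Travel so far is 63.1 mm by the plate edge and 63.5 mm by the scene pointer. The measured distance to the mark is about 64.1 mm, so I'll move on by just under 1 mm.

play_rows(
  translation=[
    [-0.5,0,0],
    [-0.5,0,0],
    [0,0,0],
    [0,0,0],
    [0,0,0],
    [0,0,0],
    [0,0,0],
    [0,0,0],
    [0,0,0],
    [0,0,0],
  ],
  turn=[
    [0,0,0],
    [0,0,0],
    [0,0,0],
    [0,0,0],
    [0,0,0],
    [0,0,0],
    [0,0,0],
    [0,0,0],
    [0,0,0],
    [0,0,0],
  ],
  fingers=[1,1,1,1,1,1,1,1,1,1],
)

```text
time: 18.7
position: [0.5391, -0.0811, 0.077]
tool_rot: [-1.084, 1.383, -1.388]
ft_force: [0.7, -7.0, 1.7]
grip_width: 1.001
```

```bash
cat >> chk.py <<'E'
def cen(n,ref,roi):
    a=cv2.imread(f"pics/scene{n}.png").astype(float).sum(2); b=cv2.imread(f"pics/scene{ref}.png").astype(float).sum(2)
    d=(a-b-15).clip(0); x0,y0,x1,y1=roi; m=np.zeros_like(d); m[y0:y1,x0:x1]=d[y0:y1,x0:x1]; M=cv2.moments(m); p=[M["m10"]/M["m00"],M["m01"]/M["m00"]]
    print("scene ptr travel",np.round(p,2),u(ray(p,.038,"scene")).round(1)[0,0]-15.2)
cen(n,0,(253,163,260,174))
E
python3 chk.py 10
```

```text
t 18.7 pos [539.1 -81.1  77. ] psi -13.89 tilt [ 0.0016 -1.      0.0025] F [ 0.7 -7.   1.7] grip mm 87.1 unit mm [91.4 -0.1]
tool shift mm [ 0.4  1.  -0.6] turn y -0.0008 j7 -0.02
plate (np.float64(102.2548107134808), np.float64(0.2057511076150668), np.int32(193), np.int32(438)) mark (array([ 82.6243586 , -87.78432107]), 383, (np.float64(447.93211488250654), np.float64(237.2845953002611)))
scene ptr travel [255.29 168.36] 64.5
```

The pointer is at the mark: travel is 63.9 mm by the plate edge and 64.5 mm by the scene pointer, against a target of about 64.1 mm. I'll close the jaws now.

play_rows(
  translation=[
    [0,0,0],
    [0,0,0],
    [0,0,0],
    [0,0,0],
    [0,0,0],
    [0,0,0],
    [0,0,0],
    [0,0,0],
    [0,0,0],
    [0,0,0],
  ],
  turn=[
    [0,0,0],
    [0,0,0],
    [0,0,0],
    [0,0,0],
    [0,0,0],
    [0,0,0],
    [0,0,0],
    [0,0,0],
    [0,0,0],
    [0,0,0],
  ],
  fingers=[0.8,0.6,0.4,0.2,0.0,-0.2,-0.3,-0.4,-0.5,-1],
  grip_force=30,
)

```text
time: 19.68
position: [0.5368, -0.0805, 0.0757]
tool_rot: [-1.088, 1.387, -1.385]
ft_force: [-3.7, -4.9, 0.1]
grip_width: 0.324
```

play_rows(
  translation=[
    [0,0,0],
    [0,0,0],
    [0,0,0],
    [0,0,0],
    [0,0,0],
    [0,0,0],
    [0,0,0],
    [0,0,0],
    [0,0,0],
    [0,0,0],
  ],
  turn=[
    [0,0,0],
    [0,0,0],
    [0,0,0],
    [0,0,0],
    [0,0,0],
    [0,0,0],
    [0,0,0],
    [0,0,0],
    [0,0,0],
    [0,0,0],
  ],
  fingers=[-1,-1,-1,-1,-1,-1,-1,-1,-1,-1],
  grip_force=40,
)

```text
time: 20.52
position: [0.5377, -0.0807, 0.0759]
tool_rot: [-1.087, 1.385, -1.386]
ft_force: [-1.3, -5.3, -1.0]
grip_width: 0.225
```

```bash
python3 chk.py 11; python3 -c "
import cv2
s=cv2.imread('pics/scene11.png'); cv2.imwrite('pics/c_s11.png',cv2.resize(s[80:230,200:360],None,fx=4,fy=4,interpolation=cv2.INTER_CUBIC))"
```

```text
t 20.52 pos [537.7 -80.7  75.9] psi -13.88 tilt [ 1.9e-03 -1.0e+00 -6.0e-04] F [-1.3 -5.3 -1. ] grip mm 19.5 unit mm [91.5  1.4]
tool shift mm [ 0.5 -0.1  0.9] turn y -0.0007 j7 -0.02
plate (np.float64(102.02387567862486), np.float64(0.20518979331443482), np.int32(273), np.int32(364)) mark (array([ 82.65770474, -87.9667683 ]), 380, (np.float64(451.40526315789475), np.float64(238.21842105263158)))
scene ptr travel [255.54 168.3 ] 64.5
```

View pics/wrist11.png

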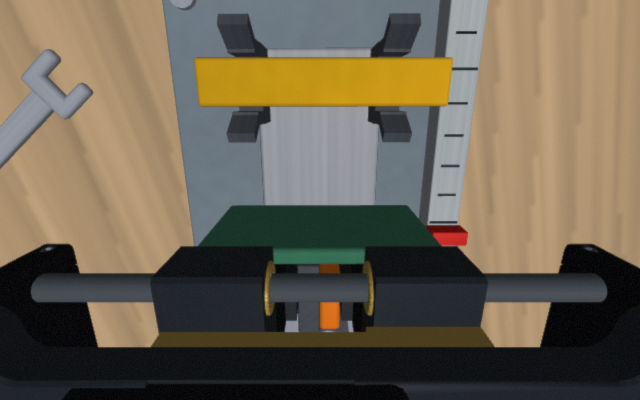

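View pics/c_s11.png

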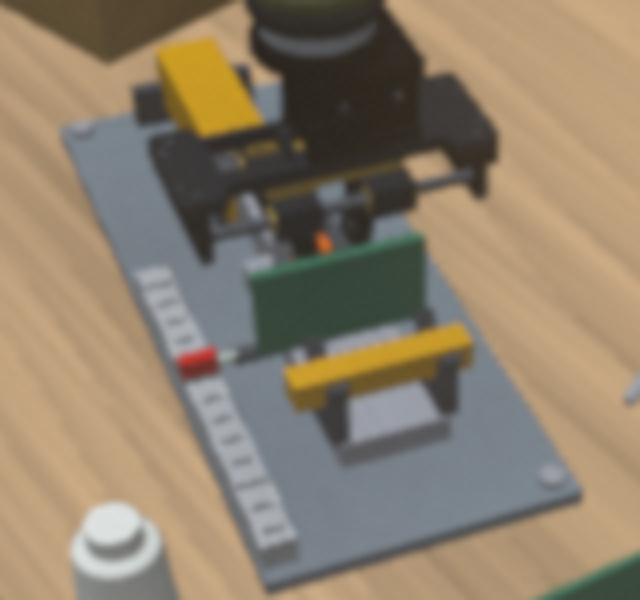

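The lever is closed: the jaws read 19.5 mm, the same as they read on the 20 mm bar. The pointer at about (257,169) in the scene is level with the mark. One hold step to confirm it's steady.

play_rows(
  translation=[
    [0,0,0],
    [0,0,0],
    [0,0,0],
    [0,0,0],
    [0,0,0],
    [0,0,0],
    [0,0,0],
    [0,0,0],
    [0,0,0],
    [0,0,0],
  ],
  turn=[
    [0,0,0],
    [0,0,0],
    [0,0,0],
    [0,0,0],
    [0,0,0],
    [0,0,0],
    [0,0,0],
    [0,0,0],
    [0,0,0],
    [0,0,0],
  ],
  fingers=[-1,-1,-1,-1,-1,-1,-1,-1,-1,-1],
)

```text
time: 21.5
position: [0.5377, -0.0807, 0.0759]
tool_rot: [-1.087, 1.385, -1.386]
ft_force: [-0.4, -5.6, -1.5]
grip_width: 0.219
```

```bash
python3 chk.py 12
python3 - <<'E'
from h import *
# objects undisturbed?
a=cv2.imread("pics/top0.png");b=cv2.imread("pics/top12.png")
d=cv2.absdiff(a,b).max(2)>40
for n,(x0,y0,x1,y1) in dict(cone=(315,95,350,140),can=(253,95,290,137),crate=(185,178,298,305)).items(): print(n,d[y0:y1,x0:x1].sum())
print(ctrl.close_job())
E
```

```text
t 21.5 pos [537.7 -80.7  75.9] psi -13.88 tilt [ 1.9e-03 -1.0e+00 -5.0e-04] F [-0.4 -5.6 -1.5] grip mm 19.0 unit mm [91.5  1.4]
tool shift mm [ 0.5 -0.1  0.9] turn y -0.0007 j7 -0.02
plate (np.float64(102.02375343227139), np.float64(0.20518951890850934), np.int32(273), np.int32(364)) mark (array([ 82.61945141, -87.98337374]), 381, (np.float64(451.4225721784777), np.float64(238.27034120734908)))
scene ptr travel [255.52 168.3 ] 64.5
cone 0
can 0
crate 435
the job is handed in; nothing more can be done
None
```

I laid the yellow bar in both forks, drew the leg to the red mark, closed the lever there, and handed the job in at about 21.5 s. The gripper was still holding tab and lever together with a 40 N grip setting.

- **Leg position:** The leg had travelled 63.7 mm by the plate edge in the wrist view and 64.5 mm by the pointer in the scene view. I had measured the distance to the mark as 63.8–64.3 mm. The two readings disagree by about 0.8 mm, so the pointer should be within roughly 1 mm of the mark. Both readings were the same in the last check.
- **Lever:** The jaws read 19–19.5 mm, against 20 mm for tab and paddle together. The wrist view shows the lever closed against the tab, and I only closed it once the leg was at the mark.
- **Other things:** The thread cone and oil can show no change in the top view. The crate area did change by 435 pixels. I put this down to the yellow bar being gone and did not look at a final crop of the crate. The steel bar, black bar and nuts were in place in the last full view I looked at, taken after the bar was out.

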